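# Latch the round filter at mid position

## Robot

A 6-joint arm with a two-finger parallel gripper is mounted at the origin on the work surface. World frame = base frame: x ahead of the robot, y to its left, z up, the work surface at z = 0. Lengths are in mm, angles in rad, forces in N, time in s.
With the tool pointing down it reaches from about 300 to 775 mm from the base axis. Payload 14.6 kg.
Tool frame: the origin (TCP) lies midway between the tips of the shut fingers; the grasp point (between the pads) lies 19 mm behind it (manip.tcp_to_grasp is the distance from the TCP to the grasp point, in mm); z points along the fingers, x is the direction in which the jaws open and shut, and the axes are right-handed (so a half turn about z gives the same grasp; the last joint's range is limited). The gripper opens to 94 mm and grips with 3 to 60 N. Pads are 16 mm wide; open, the fingers measure 119 mm over their backs; the gripper's body (75 mm by 177 mm) begins 78 mm behind the grasp point.
Start: joints at [-1.412, 0.3, 1.521, -0, 1.321, -0.067], TCP at [123.131, -536.03, 205.446] pointing down, gripper open.
Joint ranges: [-3.03, 3.03], [-0.79, 2.21], [0.23, 2.52], [-1.04, 4.18], [0, 3.07], [-2.55, 2.55]. Speed limits (rad/s): [2.22, 2.22, 2.57, 3.14, 3.14, 3.14].

## Interface

Orientations are given as [roll, pitch, yaw] about the fixed x, y, z axes, in that order (R = Rz(yaw) Ry(pitch) Rx(roll)).
In Python, from cell import manip gives the robot as it stands.
- The arm moves only by the tool arm_command, never from a script. Its argument "steps" is a list of rows, each a list of 3 entries, a list of its own where there are three numbers: the opening, from 0 (shut) to 1 (fully open), then the shift along the tool's x, y, z in cm, then the turn about the tool's z in rad. A call has 1 to 5 rows; each row shifts and turns the commanded pose from where the row before left it, along the tool's axes as they then stand; what a row does not reach is not made up. A row lasts 1/12 s, in which the tool goes at most 41.7 mm and 7.16 degrees, less where a joint would pass 70% of its speed; a pose out of reach is approached as far as the arm can. A call with a gripper value outside its range is refused whole. The fingers move at their own pace and stop on an object; "force" is the grip in N (left out, the last holds). Time passes only in rows, so rows that do not move let the fingers close. It gives the time, the measured TCP pose, the force and the opening at its end, in the units of the state.
- manip.read_state(): the state, without advancing time (a new reading comes with each control period).
- manip.camera(name): name is "scene" or "top" or "wrist"; returns (picture, depth): 384x512x3 uint8, red, green, blue; 384x512 float32, mm along the optical axis (not along the pixel's ray), 0 where there is no reading.
- manip.calibration(name): a dict with "fx", "fy", "cx", "cy" (pixels), "R" (3x3) and "t" (3): a world point X has camera coordinates R X + t; the wrist camera has in their place "tool_from_camera" (4x4, takes a point from camera to tool coordinates, whose origin is the TCP and whose axes are the tool frame's). Camera axes: x right, y down, z forward; pixel columns grow to the right and rows downward; lengths in mm; the calibration is good to about 2 mm. A picture is of the moment at which its call begins: read the wrist's pose just before it. calibration takes no time and is no camera call.
- manip.sign_off(): hands the job in, once; it reports no verdict.
The state is a dict: "clock": time; "joints": joint angles; "qd": joint speeds; "effort": joint torques, N m; "eef_pos": TCP position; "eef_rot": TCP orientation; "wrist_force": force on the tool from outside, world axes, zero at the start; "moment": the same for the moment, N m; "finger_gap": finger opening in mm.
Only numpy, scipy, OpenCV 4.12 (cv2) and the standard library are available. Lean on these libraries where they do the work, as an engineer would, in place of code of your own. Each camera call takes 0.05 s, during which the arm holds its last target.

## Task

Of the two light bases, take the one whose filter slide has the round filter: with your fingertips push its slide in by the black lip until it is well past the stop pin, gently and without ramming it into the end stop, then let go so that it springs back and latches against the pin at mid position. Do not grip anything, leave the slide with the square filter fully out, and leave the glassware and other loose things standing where they are.

Things in the scene. Friction and masses are not known exactly. Their poses are not given: they have to be found in the camera images.
- round_base: the light base with the ROUND filter: a low white slab on a black foot, fixed, 220 mm (x) by 150 mm (y), deck 45 mm above the table; origin at the centre of its underside. x: the level direction in which its slide is pushed in (roughly away from the robot, turned up to 0.35 rad), z up. Two 7 mm high guide rails run along x on the deck.
- round_lip (a point): the black push lip at the robot-side end of the round filter's slide: an upright plate 92 mm wide, 38 mm high (50 to 88 mm above the table), 10 mm thick. Origin: centre of its flat push face (69 mm up); moves with the slide. x: push direction, z up. On its robot side is only bare deck, 45 mm above the table; with the slide out the face stands 10 mm outside the base's edge.
- round_base_slide (a joint): travel of the round filter's slide (aluminium plate 150 x 64 x 8 mm, round 50 mm amber filter), m. 0: out, held by a spring, as at the start; 0.056: hard end stop. A ramped tooth on it presses a stop pin down, which pops up behind the tooth at 0.034. Let go beyond that, the spring (3 to 7 N) brings it back onto the pin: latched at about 0.034. Let go earlier, it returns to 0. Pushing takes 3 to 8 N.
- round_base_pin (a joint): how far the round base's stop pin (steel, 8 mm thick, beside the slide on the left, its rounded tip 70 mm above the table) is pressed down, m. 0: fully up, as at the start and when latched; about 0.013 while the tooth passes over it.
- square_base: the other light base, just like the first but with a SQUARE 46 mm filter in its slide; not to be worked. Origin at the centre of its underside, x: its slide's push direction. Which of the two stands left and which right varies.
- square_base_slide (a joint): how far the slide with the square 46 mm filter, on the other base, is pushed in, m; 0 (fully out) at the start, and it must stay there
- jar: a closed glass specimen jar, 40 mm across, 70 mm high, standing between the two light bases; a bystander, origin at the centre of its underside
- objective: a steel microscope objective standing on its nose, 32 mm across, 53 mm high, between the two light bases; a bystander, origin at the centre of its underside
- petri: a closed glass petri dish, 95 mm across, 18 mm high; a bystander, origin at the centre of its underside
- reagent: an amber reagent bottle, 60 mm across, 130 mm high; a bystander, origin at the centre of its underside
- slide_box: a grey plastic slide box 95 by 70 by 35 mm; a bystander, origin at the centre of its underside
- beaker: a glass beaker, 68 mm across, 85 mm high; a bystander, origin at the centre of its underside
- dropper: a small white dropper bottle, 28 mm across, 60 mm high, between the bases, nearest the robot; a bystander, origin at the centre of its underside

How it is judged (in metres and radians):
On the way:
1. the fingertips push the round filter's slide past its stop pin (value of joint round_base_slide above 0.036 m and contact force between the fingers and round_base_slide_c0 above 0.5 N), for 0.05 s.
At the end, for the whole second after the job is handed in: The round filter's slide rests latched against its stop pin (0.030 to 0.037 m in), the pin up again (pressed less than 4 mm), the slide at rest; the square filter's slide is still out (less than 4 mm in) (value of joint round_base_slide between 0.03 and 0.037 m and value of joint each of round_base_pin, square_base_slide below 0.004 m and velocity of joint round_base_slide between -0.005 and 0.005 m/s); the robot touches nothing.
It fails at once if the lip is pushed with more than 30 N (rammed) (contact force between the fingers and round_base_slide_c0 above 30 N).
It fails at once if the lip is gripped or hooked: fingers press on its far side (contact force between the fingers and round_base_slide_c1 above 2 N).
It fails at once if the square filter's slide is pushed in by more than 4 mm (value of joint square_base_slide above 0.004 m).
It fails at once if a bystander is lifted, carried or shoved by more than 20 mm, or knocked over (distance of any of jar, objective, petri, reagent, slide_box, beaker, dropper from where it was at the start of the episode above 0.02 m or angle between any of jar, objective, petri, reagent, slide_box, beaker, dropper's own z axis and vertical above 0.5 rad).
It also fails if it takes over 32 s, if anything falls off the work surface, if the arm or the gripper's body presses on something with over 40 N, if the wrist force passes 120 N, or if a joint passes its speed limit or range.

## Working session

There is one attempt and no reset: what is moved stays moved. The work goes in short steps, Python scripts to look and compute and a tool call to move; the robot and the scene stay as the last step left them, time stands still between calls to the robot, and variables do not carry over. Pictures are saved under pics/ and viewed, and the job is handed in when it is done.

Besides the shell and the picture viewer there is one more tool, called after ">>>" as name([rows], argument=value, ...), one row to a line, values as JSON. arm_command: Moves the arm, as the interface text tells. Its arguments: {"type":"object","properties":{"steps":{"type":"array","items":{"type":"array"}},"force":{"type":"number"}},"required":["steps"]}

```bash
mkdir -p pics; ls; python3 - <<'E'
from cell import manip
import cv2, numpy as np
s=manip.read_state(); print(s)
for n in ["scene","top"]:
    p,d=manip.camera(n); cv2.imwrite(f"pics/{n}0.png",p[:,:,::-1]); np.savez(f"{n}0.npz",p=p,d=d)
    c=manip.calibration(n); print(n,c)
E
```

```text
pics
{'clock': 0.0, 'joints': array([-1.41160284e+00,  3.00468655e-01,  1.52160449e+00, -2.25899061e-05,
        1.32066608e+00, -6.66126698e-02]), 'qd': array([ 0.00078717,  0.00166463, -0.00059526,  0.00155813,  0.00121958,
        0.00132334]), 'effort': array([-2.52076876e-03, -5.31807375e+01, -3.52737951e+01,  7.07219448e-02,
        2.43869046e-02, -5.68083078e-05]), 'eef_pos': array([ 123.08325878, -535.77975422,  204.87775999]), 'eef_rot': array([-3.14153817e+00,  1.14549207e-03, -1.34498453e+00]), 'wrist_force': array([-0.07251697, -0.71470947, -0.48319037]), 'moment': array([0.02849028, 0.01305949, 0.01130903]), 'finger_gap': 93.79628522230846}
scene {'fx': 404.4468277363098, 'fy': 404.4468277363098, 'cx': 254.78071464884528, 'cy': 190.93844072388, 'R': array([[ 0.7139017 ,  0.69993498,  0.02086574],
       [ 0.43447632, -0.41938407, -0.79708677],
       [-0.54915816,  0.57810728, -0.60350418]]), 't': array([-401.38512027, -173.52770731, 1496.37335565])}
top {'fx': 453.474352812842, 'fy': 453.474352812842, 'cx': 255.86616163321085, 'cy': 189.38227031158777, 'R': array([[-0.02515202, -0.99962698, -0.01064332],
       [-0.98106593,  0.02672737, -0.19182099],
       [ 0.1920339 ,  0.00561711, -0.98137222]]), 't': array([  17.98288268,  569.7422903 , 1447.82593154])}
```

View pics/scene0.png

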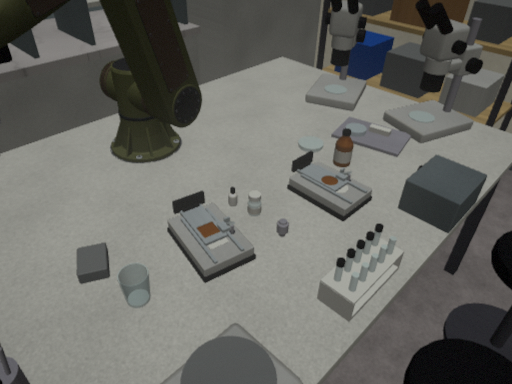

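View pics/top0.png

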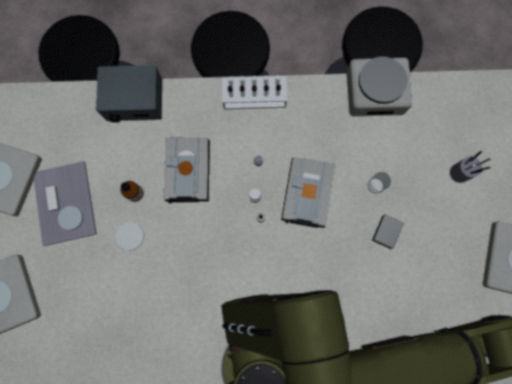

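The top view shows the round amber filter on the left base at about (186,168). The square filter is on the right base at about (309,190), with the jar, dropper and objective between them. The petri dish (129,236) and reagent bottle (131,190) stand left of the round base. Next I'll zoom in and measure the lip.

```bash
cat > h.py <<'E'
import numpy as np
from cell import manip
def pts(c,d):
    v,u=np.mgrid[0:384,0:512]
    P=np.stack([(u-c['cx'])/c['fx']*d,(v-c['cy'])/c['fy']*d,d],-1)
    return (P-c['t'])@c['R']
def ray(c,u,v,z):
    r=c['R'].T@np.array([(u-c['cx'])/c['fx'],(v-c['cy'])/c['fy'],1]); o=-c['R'].T@c['t']
    return o+r*(z-o[2])/r[2]
E
python3 - <<'E'
from h import *
import cv2
T=np.load('top0.npz');c=manip.calibration('top');X=pts(c,T['d'])
S=np.load('scene0.npz');cs=manip.calibration('scene');Y=pts(cs,S['d'])
print('table z',np.median(X[250:280,180:210,2]))
a=cv2.resize(T['p'][120:260,110:210],None,fx=4,fy=4,interpolation=cv2.INTER_CUBIC)
b=cv2.resize(S['p'][130:230,270:400],None,fx=3,fy=3,interpolation=cv2.INTER_CUBIC)
H=max(a.shape[0],b.shape[0]);im=np.zeros((H,a.shape[1]+b.shape[1],3),np.uint8);im[:a.shape[0],:a.shape[1]]=a;im[:b.shape[0],a.shape[1]:]=b
cv2.imwrite('pics/zoom.png',im[:,:,::-1])
def m(A,x0,x1,y0,y1,z0,z1):
    q=A.reshape(-1,3);k=(q[:,0]>x0)&(q[:,0]<x1)&(q[:,1]>y0)&(q[:,1]<y1)&(q[:,2]>z0)&(q[:,2]<z1);return q[k]
C=ray(c,187,168,55);print('filter',C)
for n,u,v,z in [('petri',129,236,18),('reagent',131,190,120),('jar',255,195,70),('drop',261,217,60),('obj',258,160,53)]: print(n,ray(c,u,v,z).round())
# dark lip in scene / top
for nm,I,A in (('top',T['p'],X),('scene',S['p'],Y)):
    g=I.max(2)<60
    k=g&(np.hypot(A[...,0]-C[0],A[...,1]-C[1])<170)&(A[...,2]>50)&(A[...,2]<95)
    q=A[k]; v,u=np.nonzero(k); print(nm,len(q)); 
    for i in range(0,len(q),max(1,len(q)//40)): print(u[i],v[i],q[i].round(0))
E
```

```text
table z -0.875620035484291
filter [649.35087008 231.96126678  55.        ]
petri [430. 431.  18.]
reagent [566. 399. 120.]
jar [548.   6.  70.]
drop [477. -11.  60.]
obj [671.  -7.  53.]
top 131
178 197 [551. 261.  57.]
181 197 [551. 251.  56.]
184 197 [549. 240.  63.]
187 197 [550. 231.  61.]
190 197 [550. 222.  54.]
171 198 [542. 278.  91.]
174 198 [542. 268.  89.]
177 198 [542. 259.  87.]
180 198 [542. 249.  88.]
183 198 [542. 239.  87.]
186 198 [541. 229.  90.]
189 198 [541. 220.  89.]
192 198 [541. 211.  85.]
195 198 [541. 201.  86.]
169 199 [539. 284.  91.]
172 199 [541. 277.  79.]
175 199 [539. 265.  86.]
178 199 [539. 256.  87.]
181 199 [538. 246.  89.]
184 199 [539. 236.  86.]
187 199 [538. 226.  91.]
190 199 [537. 216.  90.]
193 199 [537. 206.  92.]
196 199 [536. 196.  94.]
169 200 [536. 284.  91.]
172 200 [536. 275.  85.]
175 200 [536. 265.  89.]
178 200 [536. 256.  87.]
181 200 [535. 245.  90.]
184 200 [535. 235.  91.]
187 200 [534. 225.  95.]
190 200 [534. 217.  88.]
193 200 [535. 208.  82.]
196 200 [534. 197.  89.]
170 201 [536. 284.  72.]
173 201 [535. 274.  73.]
176 2
[... 629 characters left out ...]

302 160 [541. 234.  78.]
307 160 [543. 259.  68.]
293 161 [536. 194.  90.]
298 161 [541. 213.  83.]
303 161 [543. 238.  73.]
308 161 [546. 261.  64.]
295 162 [539. 201.  84.]
300 162 [542. 224.  75.]
305 162 [543. 249.  64.]
310 162 [547. 271.  56.]
297 163 [541. 210.  77.]
302 163 [541. 236.  65.]
307 163 [547. 255.  59.]
295 164 [542. 199.  79.]
300 164 [541. 226.  66.]
305 164 [550. 241.  63.]
293 165 [539. 192.  77.]
298 165 [543. 213.  69.]
303 165 [548. 233.  63.]
293 166 [537. 195.  71.]
298 166 [539. 218.  61.]
303 166 [551. 229.  62.]
295 167 [538. 204.  63.]
300 167 [547. 219.  61.]
293 168 [541. 191.  67.]
298 168 [543. 215.  57.]
292 169 [537. 192.  61.]
292 170 [534. 196.  54.]
```

View pics/zoom.png

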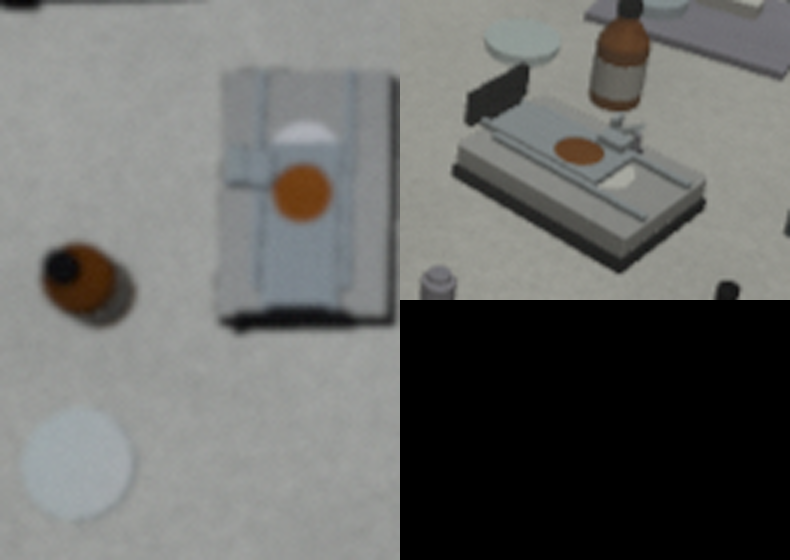

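The zoom shows the round base nearly square to the image, with its black lip across pixels (169..197, 200), about y 192..286, x ≈ 534. Now I'll fit the yaw.

```bash
python3 - <<'E'
from h import *
import cv2
T=np.load('top0.npz');c=manip.calibration('top');X=pts(c,T['d'])
k=((X[...,2]>30)&(X[...,0]>520)&(X[...,0]<800)&(X[...,1]>130)&(X[...,1]<330)).astype(np.uint8)
n,l,st,ce=cv2.connectedComponentsWithStats(k);i=1+st[1:,4].argmax();k=l==i
q=X[k];print(st[i]);sel=q[(q[:,2]>35)&(q[:,2]<50)]
print(cv2.minAreaRect(sel[:,:2].astype(np.float32)))
# per-row left/right edges cast at z=45
L=[];R=[]
for v in range(145,192):
    u=np.nonzero(k[v])[0]; 
    if len(u): L.append(ray(c,u.min()-.5,v,45)[:2]);R.append(ray(c,u.max()+.5,v,45)[:2])
for e in (L,R):
    e=np.array(e);p=np.polyfit(e[:,0],e[:,1],1);print('yaw',np.arctan(p[0]),e.mean(0))
g=T['p'].max(2)<60
k=g&(X[...,2]>60)&(X[...,0]>525)&(X[...,0]<555)&(X[...,1]>180)&(X[...,1]<300)
q=X[k&(X[...,2]>66)&(X[...,2]<80)];p=np.polyfit(q[:,1],q[:,0],1);print('face',len(q),p,'x at 239',np.polyval(p,239),q[:,1].min(),q[:,1].max())
# colour edge of lip top: upper-near edge per column, cast z=88
a=[]
for u in range(171,196):
    v=np.nonzero(k[:,u])[0]
    if len(v): a.append(ray(c,u,v.min()-.5,88)[:2])
a=np.array(a);p=np.polyfit(a[:,1],a[:,0],1);print('back top edge',p,np.polyval(p,239))
# orange filter centre
hsv=cv2.cvtColor(T['p'],cv2.COLOR_RGB2HSV);m=cv2.inRange(hsv,(3,150,60),(22,255,255));m[:,:160]=0;m[:,215:]=0;m[:150]=0;m[190:]=0
M=cv2.moments(m,True);print('filter',ray(c,M['m10']/M['m00'],M['m01']/M['m00'],60),M['m00'])
E
```

```text
[ 164  137   44   66 2736]
((647.776611328125, 239.53836059570312), (144.57492065429688, 225.5751190185547), 88.6422119140625)
yaw -0.0169400297605236 [654.27734284 311.14115634]
yaw -0.031571567281925825 [650.25181116 166.19736512]
face 32 [1.40033514e-02 5.31640877e+02] x at 239 534.9876778075268 196.4336780797087 287.2800658984471
back top edge [2.47183153e-02 5.38023169e+02] 543.9308459375127
filter [649.31527487 237.55242494  60.        ] 123.0
```

>>> arm_command([
  [0, [0, 0, 0], 0.12],
  [0, [0, 0, 0], 0.12],
  [0, [0, 0, 0], 0],
  [0, [0, 0, 0], 0],
], force=20)

```text
clock: 0.43
eef_pos: [123.1, -535.9, 205.2]
eef_rot: [3.142, 0.0, -1.581]
wrist_force: [-0.9, -0.3, -0.0]
finger_gap: 70.7
```

>>> arm_command([
  [0, [-3.0, -2.5, 0], 0],
  [0, [-3.0, -2.5, 0], 0],
  [0, [-3.0, -2.5, 0], 0],
  [0, [-3.0, -2.5, 0], 0],
  [0, [-3.0, -2.5, 0], 0],
])

```text
clock: 0.85
eef_pos: [251.0, -386.2, 205.4]
eef_rot: [-3.142, 0.0, -1.581]
wrist_force: [0.6, -1.4, -0.6]
finger_gap: 37.5
```

>>> arm_command([
  [0, [-3.5, -2.0, 0], 0],
  [0, [-3.5, -2.0, 0], 0],
  [0, [-3.5, -2.0, 0], 0],
  [0, [-3.5, -2.0, 0], 0],
  [0, [-3.5, -2.0, 0], 0],
])

```text
clock: 1.27
eef_pos: [353.2, -212.4, 205.6]
eef_rot: [-3.141, -0.0, -1.581]
wrist_force: [0.3, -1.0, 0.8]
finger_gap: 4.0
```

>>> arm_command([
  [0, [-3.8, -1.0, 0], 0],
  [0, [-3.8, -1.0, 0], 0],
  [0, [-3.8, -1.0, 0], 0],
  [0, [-3.8, -1.0, 0], 0],
  [0, [-3.8, -1.0, 0], 0],
])

```text
clock: 1.68
eef_pos: [405.4, -23.0, 205.6]
eef_rot: [-3.141, -0.0, -1.58]
wrist_force: [0.9, -1.5, 0.3]
finger_gap: 0.6
```

>>> arm_command([
  [0, [-3.8, -1.0, 0], 0],
  [0, [-3.8, -1.0, 0], 0],
  [0, [-3.8, -1.0, 0], 0],
  [0, [-3.8, -1.0, 0], 0],
  [0, [-3.8, -1.0, 0], 0],
])

```text
clock: 2.1
eef_pos: [458.1, 166.4, 205.5]
eef_rot: [-3.141, 0.0, -1.58]
wrist_force: [-0.0, -0.6, -0.1]
finger_gap: 0.2
```

>>> arm_command([
  [0, [-3.5, -1.0, 0], 0.01],
  [0, [-3.5, -1.0, 0], 0],
  [0, [0, 0, 0], 0],
])

```text
clock: 2.35
eef_pos: [479.9, 238.4, 204.7]
eef_rot: [3.141, 0.001, -1.587]
wrist_force: [-1.1, -0.3, -0.5]
finger_gap: 0.3
```

>>> arm_command([
  [0, [0, 0, 3.5], 0],
  [0, [0, 0, 3.5], 0],
  [0, [0, 0, 3.5], 0],
  [0, [0, 0, 3.5], 0],
  [0, [0, 0, 0], 0],
])

```text
clock: 2.77
eef_pos: [476.3, 232.2, 59.6]
eef_rot: [3.133, -0.004, -1.592]
wrist_force: [-0.4, -0.6, -0.6]
finger_gap: 0.1
```

```bash
python3 - <<'E'
from h import *
import cv2
print(manip.read_state()['eef_pos'])
p,d=manip.camera('scene');q,e=manip.camera('wrist')
a=cv2.resize(p[100:230,230:390],None,fx=2.5,fy=2.5,interpolation=cv2.INTER_CUBIC)
b=cv2.resize(q,(400,300));im=np.zeros((325,800,3),np.uint8);im[:325,:400]=a[:325];im[:300,400:]=b
cv2.imwrite('pics/app.png',im[:,:,::-1])
E
```

```text
[476.29089095 232.23121378  59.62527406]
```

View pics/app.png

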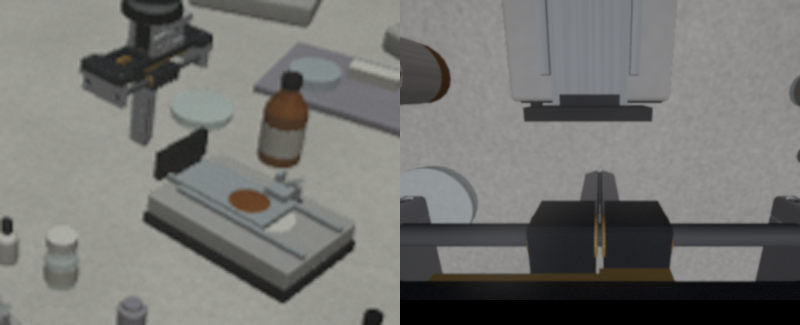

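The wrist view shows the shut fingertips at column about 599, in front of the lip, which spans columns 525 to 652. They are square to it and about 7 mm right of its centre. I'll approach from here.

>>> arm_command([
  [0, [-0.7, -1.0, 0], 0],
  [0, [0, -1.0, 0], 0],
  [0, [0, -0.6, 0], 0],
  [0, [0, 0, 0], 0],
  [0, [0, 0, 0], 0],
])

```text
clock: 3.28
eef_pos: [506.0, 240.2, 66.8]
eef_rot: [-3.14, 0.001, -1.595]
wrist_force: [-0.1, 0.6, 0.2]
finger_gap: 0.3
```

>>> arm_command([
  [0, [0, -0.4, 0], 0],
  [0, [0, -0.4, 0], 0],
  [0, [0, -0.4, 0], 0],
  [0, [0, 0, 0], 0],
])

```text
clock: 3.62
eef_pos: [518.2, 239.9, 65.6]
eef_rot: [-3.141, 0.0, -1.595]
wrist_force: [0.4, 0.1, 0.2]
finger_gap: 0.2
```

>>> arm_command([
  [0, [0, -0.2, 0], 0],
  [0, [0, -0.2, 0], 0],
  [0, [0, -0.2, 0], 0],
  [0, [0, 0, 0], 0],
])

```text
clock: 3.95
eef_pos: [523.9, 239.8, 65.4]
eef_rot: [-3.142, -0.0, -1.595]
wrist_force: [0.4, -0.7, -0.7]
finger_gap: 0.2
```

>>> arm_command([
  [0, [0, -0.2, 0], 0],
  [0, [0, -0.2, 0], 0],
  [0, [0, 0, 0], 0],
])

```text
clock: 4.2
eef_pos: [527.5, 239.7, 65.4]
eef_rot: [3.141, -0.0, -1.595]
wrist_force: [-3.2, 0.7, 1.4]
finger_gap: 0.4
```

>>> arm_command([
  [0, [0, -0.2, 0], 0],
  [0, [0, -0.2, 0], 0],
  [0, [0, 0, 0], 0],
])

```text
clock: 4.45
eef_pos: [531.5, 239.7, 65.4]
eef_rot: [3.141, -0.0, -1.595]
wrist_force: [-3.7, 0.0, 2.9]
finger_gap: 0.4
```

>>> arm_command([
  [0, [0, -0.3, 0], 0],
  [0, [0, -0.3, 0], 0],
  [0, [0, -0.3, 0], 0],
  [0, [0, -0.3, 0], 0],
  [0, [0, 0, 0], 0],
])

```text
clock: 4.87
eef_pos: [543.6, 239.4, 65.4]
eef_rot: [3.141, 0.0, -1.595]
wrist_force: [-5.3, 0.6, 3.0]
finger_gap: 0.3
```

>>> arm_command([
  [0, [0, -0.3, 0], 0],
  [0, [0, -0.3, 0], 0],
  [0, [0, -0.3, 0], 0],
  [0, [0, -0.3, 0], 0],
  [0, [0, 0, 0], 0],
])

```text
clock: 5.28
eef_pos: [556.0, 239.0, 65.4]
eef_rot: [-3.141, 0.0, -1.595]
wrist_force: [0.6, -0.5, -0.8]
finger_gap: 0.7
```

```bash
python3 - <<'E'
from h import *
import cv2
print(manip.read_state()['eef_pos'])
p,d=manip.camera('scene');q,e=manip.camera('wrist')
a=cv2.resize(p[100:230,230:390],None,fx=2.5,fy=2.5,interpolation=cv2.INTER_CUBIC)
b=cv2.resize(q,(400,300));im=np.zeros((325,800,3),np.uint8);im[:325,:400]=a[:325];im[:300,400:]=b
cv2.imwrite('pics/push1.png',im[:,:,::-1])
E
```

```text
[555.9976284  239.04054767  65.43444558]
```

View pics/push1.png

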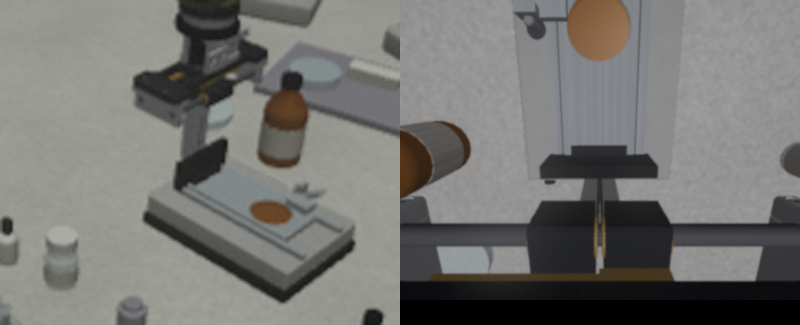

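The slide is about 31 mm in, with the lip's lower edge at (600,175) against the fingers. Force has dropped to about zero, so the tooth may have just gone over the pin. I'll keep going gently to about 45 mm.

>>> arm_command([
  [0, [0, -0.2, 0], 0],
  [0, [0, -0.2, 0], 0],
  [0, [0, 0, 0], 0],
])

```text
clock: 5.63
eef_pos: [559.5, 238.9, 65.4]
eef_rot: [3.141, -0.0, -1.595]
wrist_force: [-5.4, -0.6, 3.1]
finger_gap: 0.6
```

>>> arm_command([
  [0, [0, -0.2, 0], 0],
  [0, [0, -0.2, 0], 0],
  [0, [0, -0.2, 0], 0],
  [0, [0, 0, 0], 0],
])

```text
clock: 5.97
eef_pos: [565.5, 238.8, 65.4]
eef_rot: [3.141, -0.0, -1.595]
wrist_force: [-4.9, 0.0, 3.1]
finger_gap: 0.4
```

>>> arm_command([
  [0, [0, -0.2, 0], 0],
  [0, [0, -0.1, 0], 0],
  [0, [0, 0, 0], 0],
  [0, [0, 0, 0], 0],
])

```text
clock: 6.3
eef_pos: [568.3, 238.8, 65.4]
eef_rot: [3.141, -0.0, -1.595]
wrist_force: [-5.1, -0.2, 1.6]
finger_gap: 0.4
```

>>> arm_command([
  [0, [0, 0.3, 0], 0],
  [0, [0, 0.5, 0], 0],
  [0, [0, 1.0, 0], 0],
  [0, [0, 2.0, 0], 0],
  [0, [0, 2.0, 0], 0],
])

```text
clock: 6.72
eef_pos: [510.1, 239.9, 65.3]
eef_rot: [-3.141, 0.0, -1.595]
wrist_force: [0.0, 0.4, 0.0]
finger_gap: 0.8
```

>>> arm_command([
  [0, [0, 1.0, -2.0], 0],
  [0, [0, 0, -3], 0],
  [0, [0, 0, -3], 0],
  [0, [0, 0, 0], 0],
  [0, [0, 0, 0], 0],
])

```text
clock: 7.13
eef_pos: [501.2, 240.6, 146.9]
eef_rot: [-3.138, 0.001, -1.595]
wrist_force: [-0.1, 0.1, -1.6]
finger_gap: 0.5
```

```bash
python3 - <<'E'
from h import *
import cv2
s=manip.read_state();print(s['eef_pos'],s['wrist_force'])
p,d=manip.camera('scene');q,e=manip.camera('wrist');t,dt=manip.camera('top')
np.savez('top1.npz',p=t,d=dt)
a=cv2.resize(p[100:230,230:390],None,fx=2.5,fy=2.5,interpolation=cv2.INTER_CUBIC)
b=cv2.resize(q,(400,300));im=np.zeros((325,800,3),np.uint8);im[:325,:400]=a[:325];im[:300,400:]=b
cv2.imwrite('pics/end.png',im[:,:,::-1])
c=manip.calibration('top')
T=np.load('top0.npz')['p']
for nm,u0,u1,v0,v1 in (('round',160,215,140,190),('square',290,330,170,210)):
  for I in (T,t):
    m=cv2.inRange(cv2.cvtColor(I,cv2.COLOR_RGB2HSV),(3,150,60),(22,255,255));k=np.zeros_like(m);k[v0:v1,u0:u1]=m[v0:v1,u0:u1]
    M=cv2.moments(k,True);print(nm,ray(c,M['m10']/M['m00'],M['m01']/M['m00'],57)[:2],M['m00'])
# other changes in the top view away from arm
cv2.imwrite('pics/end_top.png',t[:,:,::-1])
E
```

```text
[501.23644495 240.61640181 146.94406732] [-0.08521413  0.13613984 -1.56611182]
round [650.06600096 238.04810052] 123.0
round [683.68578788 237.45427091] 121.0
square [ 560.00902292 -171.04912344] 122.0
square [ 560.02989495 -171.6340921 ] 120.0
```

View pics/end.png

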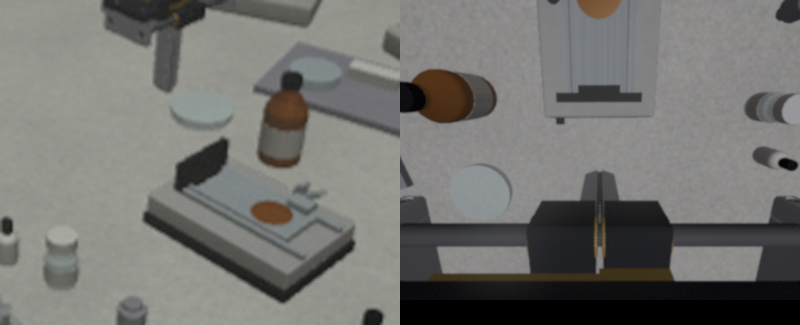

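View pics/end_top.png

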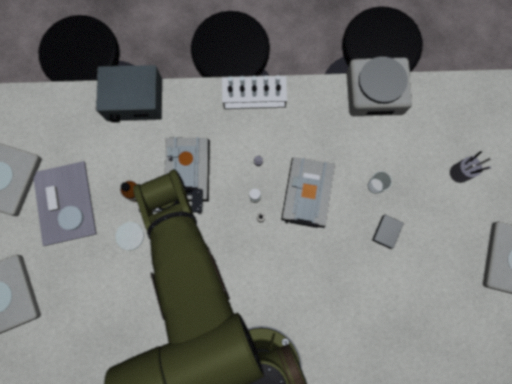

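The round filter has moved 33.6 mm in, which matches the 34 mm latch position. The square filter hasn't moved, the bystanders are where they were, and the arm is clear. I'm handing in.

```bash
python3 -c "
from cell import manip
print(manip.sign_off())"
```

```text
the job is handed in; nothing more can be done
None
```

I pushed the round filter's slide (left base) in by its black lip to about 43 mm, using the shut fingertips. Then I let go, and it sprang back and latched. The job was handed in at about 7.3 s; sign-off gives no verdict.

- **Push force:** the wrist readings I took during the push stayed at about 6 N, far below the 30 N limit. The 43 mm comes from the fingertip position, good to about 2 mm, so the slide stayed clear of the 56 mm end stop.
- **Latch:** after release the top camera put the round filter 33.6 mm further in than at the start, matching the 34 mm latch position. I inferred that the pin is up again from this and did not measure the pin itself.
- **Square slide:** its filter moved less than 1 mm between the first and last pictures.
- **Bystanders:** they look unmoved in the last top view, judged by eye. The arm hides part of that view, but the reagent bottle and petri dish also stand in place in the scene view.
- **Arm at the end:** the fingertips were about 147 mm up, more than 55 mm back from the lip and touching nothing.

No check failed or disagreed.

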